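Mix a bottle of lacquer on the bottle mixer and set it on the soldering board

TASK

Mix the lacquer for the circuit board: turn the mixer's selector clockwise, click by click, to the fourth step after off, never past it, and leave it in that click. Then take the slim round bottle with the tall cap, press its foot upright into the mixer's sprung rubber cup until the cup is fully down and hold it there for two seconds, let the cup come up again, and set the bottle down upright on the free half of the wooden board without dropping it. Leave the dial as set and do not shift or knock over the other things.

Things in the scene. Friction and masses are not known exactly. Their poses are not given: they have to be found in the camera images.
- mixer: Bottle mixer, fixed on the table: white housing 220 mm deep (its x), 145 mm wide (y). Origin: centre of its underside; -x is its front, towards the robot (yaw within 0.3 rad). The front 120 mm are a control deck sloping 20 degrees, 46 mm high at the front edge; behind it the motor head, a block 112 mm high that carries the rubber cup. The step to the head is 67 mm behind the dial's axis.
- dial (a joint): Angle of the selector knob, rad: 0 off (white line at the ring mark, on the mixer's +y), growing clockwise seen from above. Clicks every 0.5236 (30 degrees): step 1 at 0.524, step 3 at 1.571 (line straight up the deck), step 4 at 2.094, the last, 6, at 3.142; a black tick at each. About 0.04 Nm takes it over a bump, half-way between clicks; let go, it snaps to the nearest. Starts at off, 1 or 2.
- dial_grip (a point): On the knob's axis at pinching height; turns with it. Skirt 48 mm across, 6 mm thick, on it an upright bar grip 42 mm long, 12 wide, 24 high. The point is 12 mm below the bar's top, 12 mm above the skirt. Its z points out of the deck along the axis (20 degrees from vertical, towards the front), its y along the bar to the end with the white line, its x across the bar (pinch along x).
- cup_floor (a point): Centre of the recess floor in the mixer's black rubber cup (moves with the cup). The cup is round, 68 mm across at the rim; the recess is 11 mm deep, 48 mm wide at its floor and 52 mm at the rim; its axis is vertical. Raised, the floor is 137 mm above the table. Its x and y lie along the mixer's.
- cup (a joint): How far the rubber cup is pressed down, in m: 0 raised, 0.008 fully down on its stop. Springy: it starts to sink at about 3 N and needs about 10 N to be fully down; it springs back when let go.
- bottle: The lacquer bottle: slim round amber glass bottle with a paper label, 35 mm across, straight sides to 46 mm, black tapering cap (20 to 16 mm across) with its top at 80 mm. About 85 g. Origin: centre of its underside, z up its axis. It stands on the table to the left of the mixer among two others.
- board: Wooden soldering board lying fixed on the table to the right of the mixer: 180 mm (its x) by 220 mm (its y), 10 mm thick. Origin: centre of its underside.
- board_spot (a point): Middle of the free half of the wooden board (the half nearer the mixer), on its upper face, 50 mm from the board's centre along its +y. Its x and y lie along the board's.
- pcb: Green circuit board with parts on it, 70 by 50 mm, 14 mm high, lying on the other half of the wooden board. Not to be shifted. Origin: centre of its underside.
- square_bottle: Bystander: square amber bottle, 40 by 40 mm, black cap, 80 mm high. Origin: centre of its underside. Not to be shifted.
- jar: Bystander: squat round jar, 55 mm across, 42 mm high, black lid. Origin: centre of its underside. Not to be shifted.
- spool: Bystander: spool of solder, 54 mm across, 40 mm high, standing behind the bottles. Origin: centre of its underside. Not to be shifted.
- pliers: Bystander: pliers lying on the table behind the wooden board, 155 mm long, 13 mm high. Not to be shifted.
Not all that is in view belongs to the job. Leave any green or red look-alike of the bottle alone.

How it is judged (in metres and radians):
On the way, in this order (a step that is already met when the one before it is completed fails the run):
1. the selector stands in the click of step four, let go (value of joint dial between 1.96 and 2.23 rad and contact force between the fingers and mixer below 0.3 N), for 0.3 s.
2. the bottle, upright in the rubber cup, holds the cup fully down for 1.5 s with the dial still at step four (value of joint cup above 0.0068 m and horizontal distance between bottle and cup_floor below 0.012 m and angle between bottle's own z axis and vertical below 0.15 rad and contact force between bottle and mixer above 4 N and value of joint dial between 1.96 and 2.23 rad), for 1.5 s.
At the end, for the whole second after the job is handed in: The dial rests at step four (within about 0.13 rad of 2.094), the cup is up again (within 1.5 mm), and the bottle stands upright, released and at rest on the wooden board with its centre on the half nearer the mixer (within 80 mm of the board's centre line along x, 0 to 100 mm along y) (value of joint dial between 1.96 and 2.23 rad and value of joint cup below 0.0015 m and x of bottle in the frame of board between -0.08 and 0.08 m and y of bottle in the frame of board between 0 and 0.1 m and z of bottle in the frame of board between 0.007 and 0.013 m and angle between bottle's own z axis and vertical below 0.1 rad and linear speed of bottle below 0.03 m/s); the robot touches nothing.
It fails at once if the dial is turned past step four into the next click (value of joint dial above 2.5 rad).
It fails at once if the bottle is let fall (moving faster than 0.5 m/s with no finger on it) (linear speed of bottle above 0.5 m/s and contact force between the fingers and bottle below 0.1 N).
It fails at once if the bottle is tipped over (angle between bottle's own z axis and vertical above 0.9 rad).
It fails at once if another thing is shifted by more than 25 mm or knocked over (distance of any of pcb, square_bottle, jar, spool, pliers from where it was at the start of the episode above 0.025 m or angle between any of square_bottle, jar, spool's own z axis and vertical above 0.5 rad).
It also fails if it takes over 70 s, if anything falls off the work surface, if the arm or the gripper's body presses on something with over 40 N, if the wrist force passes 120 N, or if a joint passes its speed limit or range.

ROBOT

A 7-joint arm with a two-finger parallel gripper is mounted at the origin on the work surface. World frame = base frame: x ahead of the robot, y to its left, z up, the work surface at z = 0. Lengths are in mm, angles in rad, forces in N, time in s.
With the tool pointing down it reaches from about 425 to 1025 mm from the base axis. Payload 3.6 kg.
Tool frame: the origin (TCP) lies midway between the tips of the shut fingers; the grasp point (between the pads) lies 19 mm behind it; z points along the fingers, y is the line along which they close (so a half turn about z gives the same grasp; the last joint's range is limited). The gripper opens to 85 mm and grips with 20 to 120 N. Pads are 22 mm wide; open, the fingers measure 114 mm over their backs; the gripper's body (76 mm by 85 mm) begins 54 mm behind the grasp point. The pads swing forward as they close: fully open they stand 13 mm farther back than shut.
Start: joints at [-1.242, 0.591, 0.048, 1.609, -0.033, 0.943, -0.034], TCP at [297.475, 661.164, 231.302] pointing down, gripper open.
Joint ranges: [-2.69, 2.69], [-0.47, 2.24], [-1.27, 1.36], [0.19, 2.51], [-1.53, 4.68], [0.08, 2.07], [-3.09, 3.09]. Speed limits (rad/s): [2.57, 2.57, 3.14, 3.14, 3.14, 3.14, 3.14].

INTERFACE

Orientations are given as [roll, pitch, yaw] about the fixed x, y, z axes, in that order (R = Rz(yaw) Ry(pitch) Rx(roll)).
In Python, from cell import status, capture, sign_off gives the robot as it stands.
- The arm moves only by the tool arm_command, never from a script. Its argument "plan" is a list that holds one entry, the list of rows, each a list of 7 numbers: the turn, a rotation vector about the world's x, y, z in units of 5 degrees (1.0 is 5 degrees), then the shift along the world's x, y, z in units of 40 mm (1.0 is 40 mm), then the opening, from -1 (shut) to 1 (fully open). In form: [[[ax, ay, az, dx, dy, dz, claw], ...]]. A call has 1 to 12 rows; each row is the pose to reach, as a shift and turn from the pose commanded when the call began; what a row does not reach only later rows make up. A row lasts 1/12 s, in which the tool goes at most 41.7 mm and 7.16 degrees, less where a joint would pass 70% of its speed; a pose out of reach is approached as far as the arm can. A call with a gripper value outside its range is refused whole. The fingers move at their own pace and stop on an object; "grip_force" is the grip in N (left out, the last holds). Time passes only in rows, so rows that repeat a pose let the fingers close. It gives the time, the measured TCP pose, the force, the opening and the grip force at its end, in the units of the state.
- status.read_state(): the state, without advancing time (a new reading comes with each control period).
- capture(name): name is "scene" or "top" or "wrist"; returns a dict with "frame" (384x512x3 uint8, red, green, blue), "intrinsics" (3x3 intrinsics, pixels), "extrinsics" (4x4, takes a point from camera to world coordinates); the wrist camera has in their place "mount" (4x4, takes a point from camera to tool coordinates, whose origin is the TCP and whose axes are the flange's). Camera axes: x right, y up, looking along -z (the intrinsics and any distortion apply to the point x, -y, -z); pixel columns grow to the right and rows downward; lengths in mm; the calibration is good to about 2 mm. A picture is of the moment at which its call begins: read the wrist's pose just before it. There is no depth.
- sign_off(): hands the job in; it is judged then, once.
The state is a dict: "clock": time; "joints": joint angles; "dq": joint speeds; "joint_efforts": joint torques, N m; "tcp_pos": TCP position; "eef_rot": TCP orientation; "force": force on the tool from outside, world axes, zero at the start; "ft_torque": the same for the moment, N m; "gripper_width": finger opening in mm; "gripper_force": force on a finger pad.
Only numpy, scipy, OpenCV 4.12 (cv2) and the standard library are available. Lean on these libraries where they do the work, as an engineer would, in place of code of your own. Each camera call takes 0.05 s, during which the arm holds its last target. There are 200 camera calls.

## Working session

There is one attempt and no reset: what is moved stays moved. The work goes in short steps, Python scripts to look and compute and a tool call to move; the robot and the scene stay as the last step left them, time stands still between calls to the robot, and variables do not carry over. Pictures are saved under pics/ and viewed, at most 13 in all, crops included, and the job is handed in when it is done.

Besides the shell and the picture viewer there is one more tool, called after "Emit:" as name([rows], argument=value, ...), one row to a line, values as JSON. arm_command: Moves the arm, as the interface text tells. Its arguments: {"type":"object","properties":{"plan":{"type":"array"},"grip_force":{"type":"number"}},"required":["plan"]}

```bash
mkdir -p pics; ls; cat > h.py <<'E'
import numpy as np, cv2
from cell import status, capture, sign_off
from scipy.spatial.transform import Rotation as R
def ray(c,px,E=None):
    K=np.array(c["intrinsics"]);E=np.array(c["extrinsics"]) if E is None else E
    d=np.linalg.inv(K)@[px[0],px[1],1]; d=E[:3,:3]@[d[0],-d[1],-d[2]]
    return E[:3,3],d
def onz(c,px,z,E=None):
    o,d=ray(c,px,E); return o+d*(z-o[2])/d[2]
def proj(c,p,E=None):
    K=np.array(c["intrinsics"]);E=np.array(c["extrinsics"]) if E is None else E
    q=np.linalg.inv(E)@np.append(p,1); u=K@[q[0],-q[1],-q[2]]; return u[:2]/u[2]
def wristE(c,s):
    T=np.eye(4);T[:3,:3]=R.from_euler('xyz',s["eef_rot"]).as_matrix();T[:3,3]=s["tcp_pos"]
    return T@np.array(c["mount"])
def save(im,n): cv2.imwrite("pics/"+n+".png",im[:,:,::-1])
E
python3 - <<'E'
from h import *
s=status.read_state();print(s)
for n in("top","scene"):
    c=capture(n);np.save(n+".npy",c,allow_pickle=True)
    print(c.keys(),c["intrinsics"],np.round(c["extrinsics"],2))
    save(cv2.resize(c["frame"],(800,600),interpolation=cv2.INTER_CUBIC),n)
E
```

```text
pics
{'clock': 0.0, 'joints': array([-1.24154552,  0.59209841,  0.04832149,  1.60982567, -0.0333133 ,
        0.94269934, -0.03368758]), 'dq': array([6.13390780e-04, 7.18596162e-04, 9.08711163e-05, 1.02998553e-04,
       2.43336372e-04, 1.78642884e-03, 6.32034161e-05]), 'joint_efforts': array([-5.44107425e-04, -5.48702931e+01,  1.54659044e+00, -1.98120797e+01,
        9.44856583e-03,  8.95932812e-03, -1.71373859e-06]), 'tcp_pos': array([297.11069293, 660.41950366, 230.15518618]), 'eef_rot': array([-3.13937091e+00,  1.26056214e-04,  2.71890905e+00]), 'force': array([0.92057449, 0.61982861, 0.17998132]), 'ft_torque': array([-0.04113422, -0.00628879,  0.03258162]), 'gripper_force': 0.0, 'gripper_width': 85.46986680427369}
dict_keys(['frame', 'intrinsics', 'extrinsics']) [[379.53741942   0.         259.25603717]
 [  0.         379.53741942 193.38981146]
 [  0.           0.           1.        ]] [[ 1.00000e-02  1.00000e+00 -7.00000e-02  5.01620e+02]
 [-1.00000e+00  1.00000e-02  1.00000e-02  6.99000e+00]
 [ 1.00000e-02  7.00000e-02  1.00000e+00  1.29584e+03]
 [ 0.00000e+00  0.00000e+00  0.00000e+00  1.00000e+00]]
dict_keys(['frame', 'intrinsics', 'extrinsics']) [[461.72844503   0.         251.67467736]
 [  0.         461.72844503 191.67783699]
 [  0.           0.           1.        ]] [[-2.10000e-01 -6.90000e-01  6.90000e-01  1.56046e+03]
 [ 9.80000e-01 -1.50000e-01  1.50000e-01  2.34070e+02]
 [ 0.00000e+00  7.10000e-01  7.00000e-01  1.10875e+03]
 [ 0.00000e+00  0.00000e+00  0.00000e+00  1.00000e+00]]
```

View pics/top.png

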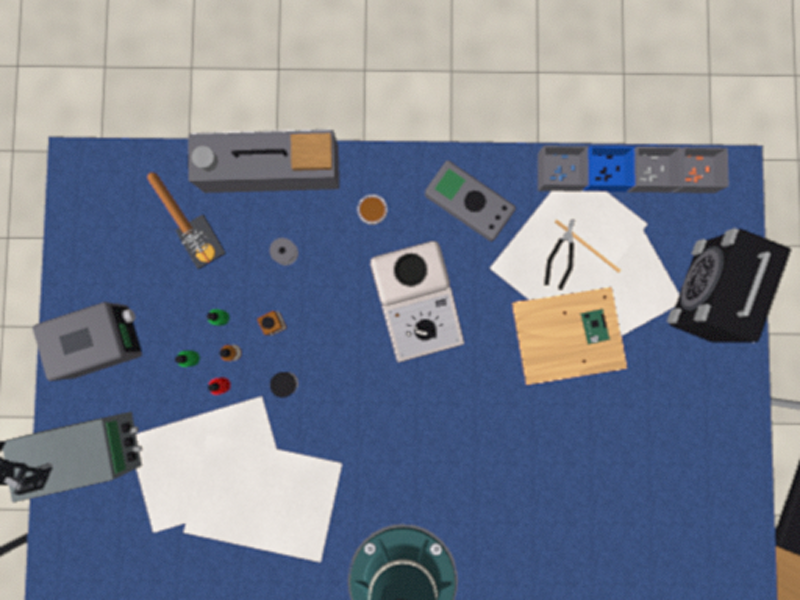

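View pics/scene.png

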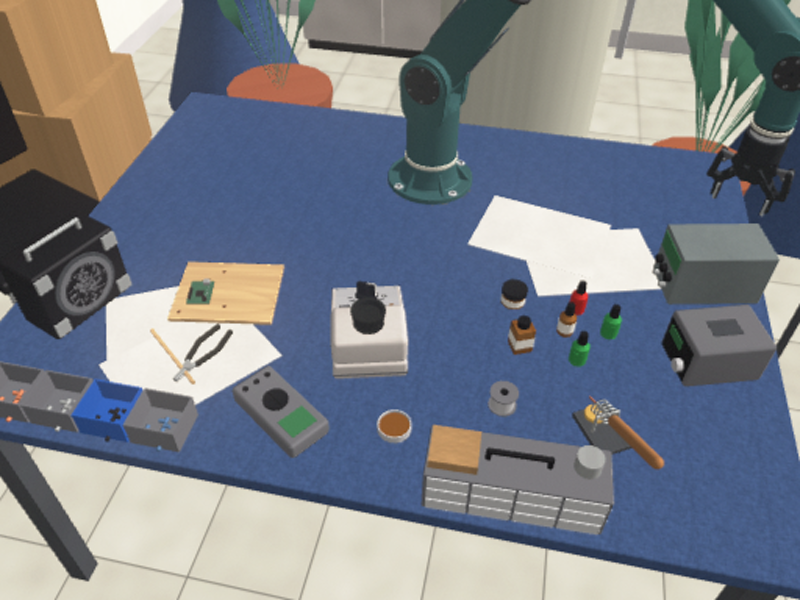

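Top view (800x600 px): mixer at (415,300) with its cup at (411,269) and dial at (425,329); board at (570,335) with the PCB at (595,326). Bottle-like candidates: amber (229,352), red (219,385), green (187,358) and (217,317), and a square amber one at (270,322). The slim round amber one at (229,352) with the tall cap fits; I'll confirm it in a crop.

```bash
python3 - <<'E'
from h import *
t=np.load("top.npy",allow_pickle=True).item();s=np.load("scene.npy",allow_pickle=True).item()
z=1.5625
P=lambda u,v,h:np.round(onz(t,(u/z,v/z),h),1)
print("cup",P(411,269,148),"dial",P(425,329,82),"front",P(398,361,46),P(464,345,46),"back",P(371,257,112),P(438,242,112))
print("amber cap",P(229,352,60))
print("board",[P(*c,10) for c in((514,303),(612,288),(627,368),(527,384))])
print("pcb",P(595,326,20))
# two-view triangulation of bottle cap / cup
def tri(a,b):
    o1,d1=ray(t,np.array(a)/z);o2,d2=ray(s,np.array(b)/z)
    A=np.stack([d1,-d2],1);k=np.linalg.lstsq(A,o2-o1,rcond=None)[0];p,q=o1+k[0]*d1,o2+k[1]*d2
    return np.round((p+q)/2,1),np.linalg.norm(p-q)
print(tri((229,352),(568,318)))
print("in scene, amber",proj(s,P(229,352,60))*z)
def hsvblob(im):
    h=cv2.cvtColor(im,cv2.COLOR_RGB2HSV);m=cv2.inRange(h,(5,100,40),(18,255,255));n,l,st,c=cv2.connectedComponentsWithStats(m)
    return [(np.round(c[i],1),st[i,4]) for i in range(1,n) if st[i,4]>8]
print(hsvblob(t["frame"][180:260,100:200]))
a=cv2.resize(s["frame"][175:240,310:410],(800,520),interpolation=cv2.INTER_CUBIC);save(a,"crop1")
E
```

```text
cup [646.3 -14.6 148. ] dial [531.4 -45.5  82. ] front [464.7   9.2  46. ] [ 499.4 -129.4   46. ] back [674.3  65.3 112. ] [706.2 -69.3 112. ]
amber cap [480.7 359.3  60. ]
board [array([ 591.5, -242.1,   10. ]), array([ 626.3, -456.7,   10. ]), array([ 452.7, -486.6,   10. ]), array([ 416.6, -269.5,   10. ])]
pcb [ 542.7 -415.1   20. ]
(array([479.7, 369.7,  37.5]), np.float64(7.878227946945143))
in scene, amber [562.76024233 310.17920591]
[(array([72.8, 26.4]), np.int32(110)), (array([46.5, 45.5]), np.int32(54))]
```

View pics/crop1.png

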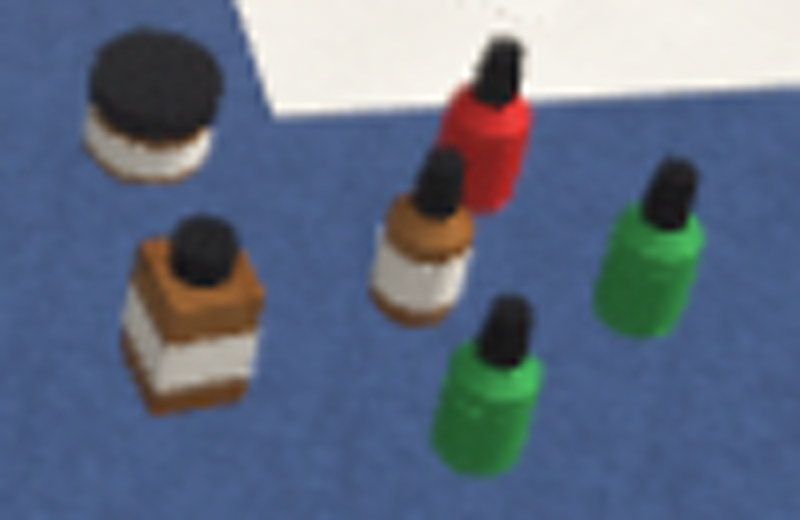

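The crop confirms it: the amber round bottle with a white label and tall cap, at crop (425,240). Red (495,130) and the greens (650,260) and (490,395) are look-alikes, and the square one (195,320) is a bystander. Now I'll head for the dial.

Emit:
arm_command([
  [[0,0,-0.6,0.2,-0.85,0.15,0.1],[0,0,-1.2,0.4,-1.7,0.3,0.1],[0,0,-1.8,0.6,-2.5,0.5,0.1],[0,0,-2.4,0.8,-3.4,0.6,0.1],[0,0,-3.0,1.0,-4.2,0.8,0.1],[0,0,-3.6,1.2,-5.0,1.0,0.1],[0,0,-4.2,1.4,-5.8,1.2,0.1],[0,0,-4.8,1.6,-6.7,1.3,0.1],[0,0,-5.4,1.8,-7.5,1.4,0.1],[0,0,-6.0,2.0,-8.3,1.5,0.1],[0,0,-6.6,2.2,-9.2,1.6,0.1],[0,0,-7.2,2.4,-10,1.7,0.1]],
])

```text
clock: 1.1
tcp_pos: [393.2, 258.7, 299.2]
eef_rot: [-3.141, 0.0, 2.088]
force: [0.5, 0.2, 1.0]
gripper_width: 46.7
gripper_force: 0.0
```

```bash
cat >> h.py <<'E'
def cur():
    s=status.read_state();return s,np.array(s["tcp_pos"]),R.from_euler('xyz',s["eef_rot"])
def plan(target,zdir,yaz):
    """units to put TCP at target, tool z along zdir, tool y nearest azimuth yaz (rad)"""
    s,p,r=cur();zd=np.array(zdir)/np.linalg.norm(zdir);y=np.array([np.cos(yaz),np.sin(yaz),0]);
    # choose horizontal azimuth exactly: y = h + k*up, perpendicular to zd
    if abs(zd[2])>1e-6: y[2]=-(y[:2]@zd[:2])/zd[2]
    y/=np.linalg.norm(y);x=np.cross(y,zd);T=R.from_matrix(np.stack([x,y,zd],1))
    rv=(T*r.inv()).as_rotvec();print("turn",np.round(np.degrees(rv)/5,2),"shift",np.round((np.array(target)-p)/40,3),"clock",round(s["clock"],2),"w",round(s["gripper_width"],1),"j7",round(s["joints"][6],2),"rpy",np.round(s["eef_rot"],3),"p",np.round(p,1))
E
python3 - <<'E'
from h import *
plan((487,-55,200),(0.332,0.083,-0.94),np.radians(-5))
c=capture("wrist");print(np.round(c["mount"],2),c["intrinsics"])
E
```

```text
turn [ 2.08 -3.5  -6.64] shift [ 2.345 -7.842 -2.481] clock 1.1 w 46.7 j7 -0.08 rpy [-3.141  0.     2.088] p [393.2 258.7 299.2]
[[   0.      0.95    0.3    77.41]
 [   1.     -0.     -0.      0.48]
 [   0.      0.3    -0.95 -142.29]
 [   0.      0.      0.      1.  ]] [[325.89339276   0.         254.39069111]
 [  0.         325.89339276 190.45034847]
 [  0.           0.           1.        ]]
```

Emit:
arm_command([
  [[0.2,-0.3,-0.6,0.2,-0.7,-0.1,0.1],[0.4,-0.6,-1.2,0.4,-1.4,-0.2,0.1],[0.6,-0.9,-1.8,0.6,-2.1,-0.3,0.1],[0.7,-1.2,-2.3,0.8,-2.8,-0.4,0.1],[0.9,-1.5,-2.8,1.0,-3.5,-0.6,0.1],[1.1,-1.8,-3.4,1.2,-4.2,-0.8,0.1],[1.3,-2.1,-3.9,1.4,-4.9,-1.0,0.1],[1.4,-2.4,-4.5,1.6,-5.6,-1.2,0.1],[1.6,-2.7,-5.1,1.8,-6.3,-1.5,0.1],[1.8,-3.0,-5.7,2.0,-7.0,-1.8,0.1],[2.0,-3.3,-6.2,2.2,-7.6,-2.2,0.1],[2.08,-3.5,-6.64,2.34,-7.84,-2.48,0.1]],
])

```text
clock: 2.15
tcp_pos: [487.0, -56.3, 199.1]
eef_rot: [2.806, -0.103, 1.515]
force: [-0.8, 0.9, 0.2]
gripper_width: 46.5
gripper_force: 0.0
```

```bash
python3 - <<'E'
from h import *
s,p,r=cur();c=capture("wrist");E=wristE(c,s);np.save("w1.npy",[c,E],allow_pickle=True)
print(p,s["eef_rot"],s["joints"])
print("proj dial",proj(c,[527,-44.6,82],E),"cup",proj(c,[646,-14.6,148],E))
save(cv2.resize(c["frame"],(800,600)),"w1")
E
```

```text
Traceback (most recent call last):
ValueError: setting an array element with a sequence. The requested array has an inhomogeneous shape after 1 dimensions. The detected shape was (2,) + inhomogeneous part.
```

```bash
python3 - <<'E'
from h import *
s,p,r=cur();c=capture("wrist");E=wristE(c,s);c["extrinsics"]=E;np.save("w1.npy",c,allow_pickle=True)
print(p,s["eef_rot"],s["joints"])
print("proj dial",proj(c,[527,-44.6,82],E)*z if (z:=1.5625) else 0,"cup",proj(c,[646,-14.6,148],E)*z)
save(cv2.resize(c["frame"],(800,600)),"w1")
E
```

```text
[485.98954077 -57.75430275 197.33420604] [ 2.80898458 -0.10325433  1.51055291] [-0.0637791   0.27501575  0.19190108  2.37691419 -0.79947127  0.23311307
  0.79288055]
proj dial [397.72306294 280.95595958] cup [671.9844407  204.12935384]
```

View pics/w1.png

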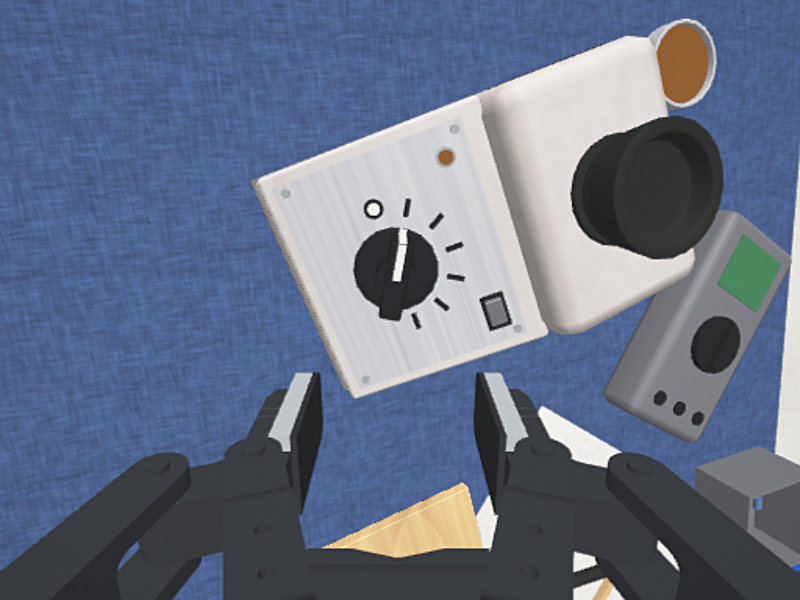

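The wrist view shows the dial at (396,269) with its white line towards tick 1 (405,232), so the start is step 1 and I need +90° clockwise. The ring (off) is at (373,209) and the cup rim centre at about (669,188).

```bash
python3 - <<'E'
from h import *
c=np.load("w1.npy",allow_pickle=True).item();t=np.load("top.npy",allow_pickle=True).item();z=1.5625
P=lambda u,v,h:np.round(onz(c,(u/z,v/z),h),1)
fl,fr=P(258,182,46),P(354,396,46);print("front",fl,fr,"len",np.linalg.norm(fl-fr),"yaw",np.arctan2((fr-fl)[0],-(fr-fl)[1]))
a,b=P(480,100,89.7),P(548,330,89.7);print("step",a,b,"yaw",np.arctan2((b-a)[0],-(b-a)[1]))
print("skirt",P(396,269,71),"ring",P(373,209,70),"switch")
# cup rim ellipse from dark mask, both views
for n,q,box in(("w",c,(115,265,565,730)),("t",t,None)):
    g=cv2.cvtColor(q["frame"],cv2.COLOR_RGB2GRAY);m=(g<75).astype(np.uint8)
    n_,l,st,ce=cv2.connectedComponentsWithStats(m)
    pt=(int(669/z),int(188/z)) if n=="w" else (int(411/z),int(269/z))
    k=l[pt[1],pt[0]];print(n,k,st[k],ce[k])
    if n=="t": print("top cup",onz(t,ce[k],148))
# rim centre in wrist: right half extents
print("cup w",P(669,188,148))
mk=lambda p:proj(t,p)*z
E
```

```text
front [464.4  14.1  46. ] [ 503.2 -120.2   46. ] len 139.79245330131383 yaw 0.2812474739902561
step [578.1  44.7  89.7] [615.6 -86.6  89.7] yaw 0.2781990655037908
skirt [530.2 -40.   71. ] ring [520.6  -5.7  70. ] switch
w 26 [ 365   74   98   92 6869] [415.71320425 119.75891687]
t 205 [253 163  20  20 313] [262.26837061 172.22364217]
top cup [646.10177153 -12.27335098 148.        ]
cup w [643.9  -6.9 148. ]
```

```bash
cat >> h.py <<'E'
def plan2(target,zd,yd):
    s,p,r=cur();zd=np.array(zd)/np.linalg.norm(zd);y=np.array(yd,float);y-=zd*(y@zd);y/=np.linalg.norm(y)
    T=R.from_matrix(np.stack([np.cross(y,zd),y,zd],1));rv=(T*r.inv()).as_rotvec()
    print("turn",np.round(np.degrees(rv)/5,2),"shift",np.round((np.array(target)-p)/40,3),"clock",round(s["clock"],2),"w",round(s["gripper_width"],1),"j",np.round(s["joints"],2),"F",np.round(s["force"],1))
yaw=0.28
n=np.array([-.342*np.cos(yaw),-.342*np.sin(yaw),.94]);n/=np.linalg.norm(n)
ym=np.array([-np.sin(yaw),np.cos(yaw),0]);xd=np.cross(ym,n)
dtcp=np.array([530.5,-41,71])+4*n
def pinch(th): t=np.radians(th);return np.cos(t)*xd-np.sin(t)*ym
E
python3 - <<'E'
from h import *
print(xd,n,dtcp)
plan2(dtcp+50*n,-n,pinch(30))
plan2(dtcp,-n,pinch(30))
E
```

```text
[0.90313746 0.25970108 0.3419036 ] [-0.32858831 -0.09448699  0.93973503] [529.18564676 -41.37794796  74.75894013]
turn [ 0.8   0.18 -1.81] shift [ 0.679  0.23  -1.911] clock 2.25 w 46.9 j [-0.07  0.27  0.19  2.38 -0.79  0.24  0.79] F [-0.3 -0.2  0.6]
turn [ 0.8   0.18 -1.81] shift [ 1.09   0.348 -3.086] clock 2.25 w 46.9 j [-0.07  0.27  0.19  2.38 -0.79  0.24  0.79] F [-0.3 -0.2  0.6]
```

Emit:
arm_command([
  [[0.2,0,-0.4,0.15,0.05,-0.4,0.1],[0.4,0.1,-0.9,0.3,0.1,-0.9,0.1],[0.6,0.15,-1.4,0.5,0.17,-1.4,0.1],[0.8,0.18,-1.81,0.68,0.23,-1.91,0.1],[0.8,0.18,-1.81,0.68,0.23,-1.91,0.1],[0.8,0.18,-1.81,0.68,0.23,-1.91,0.1]],
])

```text
clock: 2.75
tcp_pos: [516.7, -41.6, 126.2]
eef_rot: [2.837, -0.172, 1.367]
force: [-0.6, 0.7, 0.5]
gripper_width: 47.3
gripper_force: 0.0
```

```bash
python3 - <<'E'
from h import *
print(cur()[1],dtcp+50*n)
plan2(dtcp,-n,pinch(30))
s,p,r=cur();c=capture("wrist");c["extrinsics"]=wristE(c,s);np.save("w2.npy",c,allow_pickle=True)
print(proj(c,dtcp)*1.5625,proj(c,dtcp+20*n)*1.5625)
save(cv2.resize(c["frame"],(800,600)),"w2")
E
```

```text
[516.70110478 -41.55425389 126.2018183 ] [512.7562312  -46.10229747 121.74569173]
turn [-0.01 -0.   -0.16] shift [ 0.312  0.004 -1.286] clock 2.75 w 47.3 j [ 0.14  0.45 -0.09  2.36 -1.53  0.08  1.35] F [-0.6  0.7  0.5]
[389.18043057 349.45056218] [388.20297418 370.31125106]
```

View pics/w2.png

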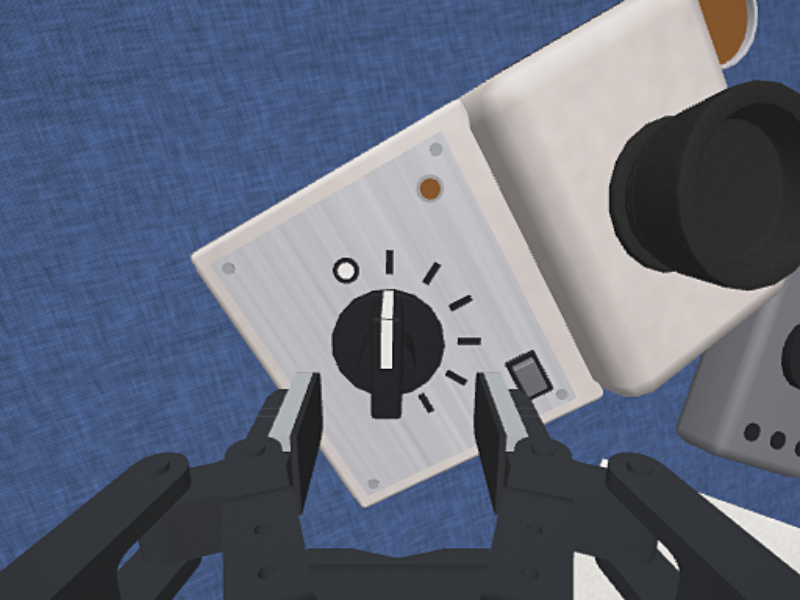

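The dial is at (388,342), still at step 1, and it agrees with my estimate. The 20° tilt runs the wrist into its joint limits (j5 and j6), so I'll lean the tool 20° along the bar, which keeps the pads flat on it.

```bash
cat >> h.py <<'E'
def bar(th): t=np.radians(th);return np.cos(t)*ym+np.sin(t)*xd
def zd(th,phi): f=np.radians(phi);return -(np.cos(f)*n+np.sin(f)*bar(th))
dtcp=np.array([530.5,-41,71])+8*n
E
python3 - <<'E'
from h import *
plan2(dtcp+45*n,zd(30,20),pinch(30))
E
```

```text
turn [-3.69  1.   -1.33] shift [-0.086 -0.11  -0.143] clock 2.8 w 47.0 j [ 0.13  0.45 -0.09  2.36 -1.53  0.08  1.35] F [-0.4 -0.7  0.3]
```

Emit:
arm_command([
  [[-0.7,0.2,-0.3,0,0,0,0.1],[-1.4,0.4,-0.5,0,0,0,0.1],[-2.2,0.6,-0.8,0,-0.1,-0.1,0.1],[-3.0,0.8,-1.1,-0.09,-0.11,-0.1,0.1],[-3.69,1.0,-1.33,-0.09,-0.11,-0.14,0.1],[-3.69,1.0,-1.33,-0.09,-0.11,-0.14,0.1],[-3.69,1.0,-1.33,-0.09,-0.11,-0.14,0.1],[-3.69,1.0,-1.33,-0.09,-0.11,-0.14,0.1]],
])

```text
clock: 3.47
tcp_pos: [512.9, -44.1, 121.2]
eef_rot: [2.835, 0.162, 1.253]
force: [0.2, -0.1, 0.1]
gripper_width: 47.2
gripper_force: 0.0
```

```bash
python3 - <<'E'
from h import *
plan2(dtcp+45*n,zd(30,20),pinch(30))
plan2(dtcp,zd(30,20),pinch(30))
E
```

```text
turn [ 0.01  0.02 -0.05] shift [ 0.005 -0.047 -0.011] clock 3.47 w 47.2 j [-0.75  0.63  0.82  2.35 -1.11  0.2   0.7 ] F [ 0.2 -0.1  0.1]
turn [ 0.01  0.02 -0.05] shift [ 0.375  0.06  -1.068] clock 3.47 w 47.2 j [-0.75  0.63  0.82  2.35 -1.11  0.2   0.7 ] F [ 0.2 -0.1  0.1]
```

Emit:
arm_command([
  [[0,0,0,0.09,0,-0.25,0.1],[0,0,0,0.18,0.02,-0.5,0.1],[0,0,0,0.28,0.04,-0.8,0.1],[0,0,0,0.37,0.06,-1.07,0.1],[0,0,0,0.37,0.06,-1.07,0.1],[0,0,0,0.37,0.06,-1.07,0.1]],
])

```text
clock: 3.97
tcp_pos: [526.4, -47.6, 78.7]
eef_rot: [2.836, 0.159, 1.24]
force: [-0.2, -0.7, -0.1]
gripper_width: 47.0
gripper_force: 0.0
```

```bash
python3 - <<'E'
from h import *
plan2(dtcp,zd(30,20),pinch(30))
s,p,r=cur();c=capture("wrist");save(cv2.resize(c["frame"],(800,600)),"w3")
E
```

```text
turn [-0.03  0.02  0.11] shift [ 0.037  0.147 -0.005] clock 3.97 w 47.0 j [-0.58  0.66  0.6   2.34 -1.38  0.08  0.93] F [-0.2 -0.7 -0.1]
```

View pics/w3.png

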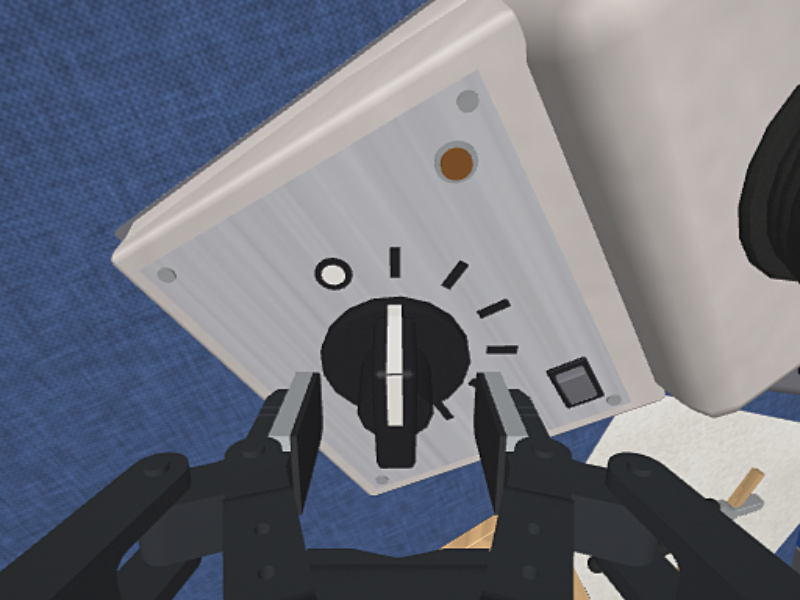

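```bash
python3 - <<'E'
from h import *
z=-(n+np.tan(np.radians(18))*bar(30)+np.tan(np.radians(9))*pinch(30))
plan2(dtcp,z,pinch(30))
E
```

```text
turn [ 0.89  1.53 -0.03] shift [ 0.035  0.144 -0.012] clock 4.02 w 47.2 j [-0.59  0.66  0.6   2.34 -1.38  0.08  0.93] F [ 0.4  0.3 -0.3]
```

Emit:
arm_command([
  [[0.4,0.7,0,0.03,0.07,0,0.1],[0.89,1.53,0,0.03,0.14,0,0.1],[0.89,1.53,0,0.03,0.14,0,0.1],[0.89,1.53,0,0.03,0.14,0,0.1],[0.89,1.53,0,0.03,0.14,0,0.1]],
])

```text
clock: 4.43
tcp_pos: [527.8, -40.9, 78.7]
eef_rot: [2.986, 0.13, 1.265]
force: [0.4, -0.5, -0.5]
gripper_width: 47.1
gripper_force: 0.0
```

```bash
python3 - <<'E'
from h import *
z=-(n+np.tan(np.radians(18))*bar(30)+np.tan(np.radians(9))*pinch(30))
plan2(dtcp,z,pinch(30));print(cur()[1],np.degrees(R.from_matrix(cur()[2].as_matrix()).as_rotvec()))
E
```

```text
turn [ 0.03  0.02 -0.06] shift [ 0.001 -0.021 -0.005] clock 4.43 w 47.1 j [-0.72  0.79  0.9   2.26 -1.14  0.47  0.75] F [ 0.4 -0.5 -0.5]
[527.82890247 -40.90944411  78.71045166] [135.32545389 100.24754361  -1.0560645 ]
```

Emit:
arm_command([
  [[0,0,0,0,0,0,-0.4],[0,0,0,0,0,0,-0.8],[0,0,0,0,0,0,-1],[0,0,0,0,0,0,-1],[0,0,0,0,0,0,-1],[0,0,0,0,0,0,-1],[0,0,0,0,0,0,-1],[0,0,0,0,0,0,-1]],
], grip_force=25)

```text
clock: 5.1
tcp_pos: [526.7, -39.9, 78.4]
eef_rot: [2.99, 0.129, 1.266]
force: [-3.6, 2.2, 6.7]
gripper_width: 13.3
gripper_force: 25.0
```

Emit:
arm_command([
  [[0.33,0.09,-0.94,0,0,0,-1],[0.66,0.19,-1.88,0,0,0,-1],[0.99,0.28,-2.82,0,0,0,-1],[1.31,0.38,-3.76,0,0,0,-1],[1.64,0.47,-4.7,0,0,0,-1],[1.97,0.57,-5.64,0,0,0,-1],[2.3,0.66,-6.58,0,0,0,-1],[2.63,0.76,-7.52,0,0,0,-1],[2.96,0.85,-8.46,0,0,0,-1],[2.96,0.85,-8.46,0,0,0,-1],[2.96,0.85,-8.46,0,0,0,-1]],
])

```text
clock: 6.02
tcp_pos: [528.3, -40.2, 78.9]
eef_rot: [-3.08, -0.025, 0.534]
force: [-1.6, 2.7, 7.3]
gripper_width: 13.3
gripper_force: 25.2
```

```bash
python3 - <<'E'
from h import *
s,p,r=cur();y=r.as_matrix()[:,1];print(p,"theta est",np.degrees(np.arctan2(-y@ym,y@xd)),np.round(s["joints"],2),s["force"],s["ft_torque"])
E
```

```text
[528.33151712 -40.15334815  78.90663171] theta est 77.39962950346413 [-0.63  0.88  1.02  2.17 -1.16  0.87  0.14] [-1.57850293  2.70630401  7.34429982] [ 0.28941409  0.26031281 -0.15994668]
```

Emit:
arm_command([
  [[0.33,0.09,-0.94,0,0,0,-1],[0.66,0.19,-1.88,0,0,0,-1],[0.99,0.28,-2.82,0,0,0,-1],[1.31,0.38,-3.76,0,0,0,-1],[1.64,0.47,-4.7,0,0,0,-1],[1.97,0.57,-5.64,0,0,0,-1],[2.3,0.66,-6.58,0,0,0,-1],[2.63,0.76,-7.52,0,0,0,-1],[2.83,0.81,-8.1,0,0,0,-1],[2.83,0.81,-8.1,0,0,0,-1],[2.83,0.81,-8.1,0,0,0,-1]],
])

```text
clock: 6.93
tcp_pos: [529.3, -41.4, 79.1]
eef_rot: [-2.832, -0.001, -0.179]
force: [0.5, -0.2, 6.7]
gripper_width: 12.9
gripper_force: 24.8
```

```bash
python3 - <<'E'
from h import *
s,p,r=cur();y=r.as_matrix()[:,1];print(p,"theta est",np.degrees(np.arctan2(-y@ym,y@xd)),np.round(s["joints"],2),s["force"],s["ft_torque"])
E
```

```text
[529.28327115 -41.40657265  79.11934407] theta est 120.38715867009027 [-0.48  0.91  1.02  2.18 -1.33  1.09 -0.32] [ 0.47328431 -0.23764785  6.72248389] [-0.27987735  0.01473814 -0.15428459]
```

Emit:
arm_command([
  [[0,0,0,0,0,0,-0.6],[0,0,0,0,0,0,-0.2],[0,0,0,0,0,0,0.1],[0,0,0,0,0,0,0.1],[0,0,0,0,0,0,0.1],[0,0,0,-0.16,-0.05,0.5,0.1],[0,0,0,-0.33,-0.1,1,0.1],[0,0,0,-0.5,-0.14,1.5,0.1],[0,0,0,-0.66,-0.19,2.2,0.1],[0,0,0,-0.8,-0.2,2.8,0.1],[0,0,0,-0.9,-0.2,3.2,0.1]],
])

```text
clock: 7.85
tcp_pos: [491.8, -49.0, 208.2]
eef_rot: [-2.831, -0.0, -0.18]
force: [0.7, -0.3, 0.3]
gripper_width: 47.4
gripper_force: 0.0
```

```bash
python3 - <<'E'
from h import *
s,p,r=cur();c=capture("wrist");c["extrinsics"]=wristE(c,s);np.save("w4.npy",c,allow_pickle=True)
a=cv2.resize(c["frame"],(800,600));print(proj(c,dtcp)*1.5625,proj(c,[645,-9.6,148])*1.5625)
save(a,"w4")
plan((478,363,200),(0,0,-1),0); plan((478,363,200),(0,0,-1),np.pi);print(s["joints"])
E
```

```text
[449.25011814 221.03515864] [279.70788732 -52.23563591]
turn [-3.14 -2.57 19.88] shift [-0.355 10.312 -0.253] clock 7.9 w 47.2 j7 -0.49 rpy [-2.83  -0.003 -0.18 ] p [492.2 -49.5 210.1]
turn [ -2.45   2.99 -15.8 ] shift [-0.355 10.312 -0.253] clock 7.9 w 47.2 j7 -0.49 rpy [-2.83  -0.003 -0.18 ] p [492.2 -49.5 210.1]
[-0.60793904  0.69446035  1.2303834   2.18116805 -1.05627255  1.17473736
 -0.49327561]
```

View pics/w4.png

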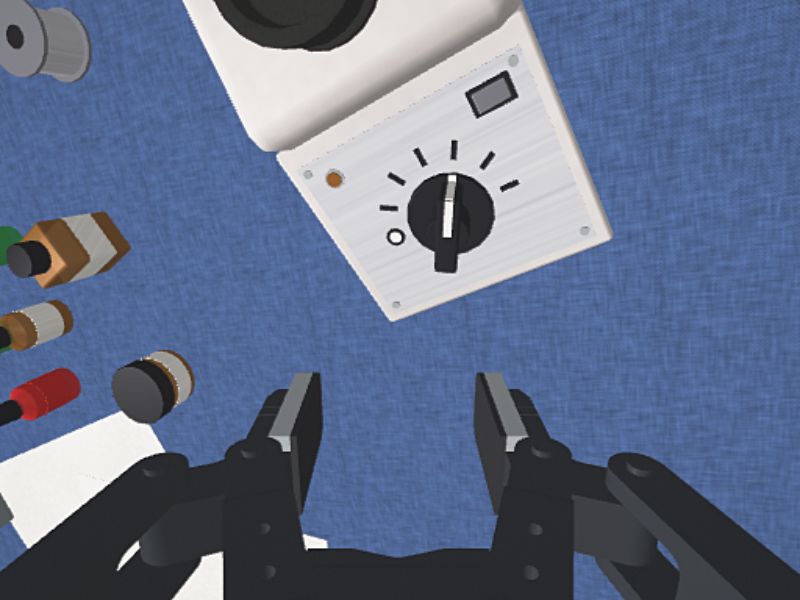

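The dial line at (452,178) points at the fourth tick (454,150), with off the ring at (396,237). So step 4 is set, let go, and step 1 of the job is done. Now the bottle.

```bash
python3 - <<'E'
from h import *
plan((480,361,190),(0,0,-1),np.radians(-122))
E
```

```text
turn [-3.33  1.33 -4.3 ] shift [-0.305 10.262 -0.503] clock 7.9 w 47.2 j7 -0.49 rpy [-2.83  -0.003 -0.18 ] p [492.2 -49.5 210.1]
```

Emit:
arm_command([
  [[-0.3,0.1,-0.4,0,0.8,0,0.2],[-0.6,0.25,-0.8,0,1.6,0,0.2],[-0.9,0.4,-1.2,0,2.5,0,0.2],[-1.2,0.5,-1.6,-0.1,3.4,0,0.2],[-1.5,0.6,-2.0,-0.1,4.3,0,0.2],[-1.8,0.75,-2.4,-0.1,5.2,0,0.2],[-2.1,0.9,-2.8,-0.2,6.1,0,0.2],[-2.4,1.0,-3.2,-0.2,7.0,-0.1,0.2],[-2.7,1.1,-3.6,-0.2,7.9,-0.2,0.2],[-3.0,1.2,-4.0,-0.3,8.8,-0.3,0.2],[-3.33,1.33,-4.3,-0.3,9.6,-0.4,0.2],[-3.33,1.33,-4.3,-0.3,10.26,-0.5,0.2]],
])

```text
clock: 8.9
tcp_pos: [479.1, 367.1, 184.6]
eef_rot: [3.139, 0.005, -0.552]
force: [0.6, 0.4, -0.3]
gripper_width: 51.2
gripper_force: 0.0
```

Emit:
arm_command([
  [[0,0,0,0,0,0,0.2],[0,0,0,0,0,0,0.2]],
])

```text
clock: 9.07
tcp_pos: [479.2, 364.0, 184.9]
eef_rot: [3.139, 0.005, -0.553]
force: [0.1, -0.4, 0.3]
gripper_width: 51.3
gripper_force: 0.0
```

```bash
python3 - <<'E'
from h import *
s,p,r=cur();c=capture("wrist");c["extrinsics"]=wristE(c,s);np.save("w5.npy",c,allow_pickle=True)
a=cv2.resize(c["frame"],(800,600));print(p,s["eef_rot"],s["joints"]);print(proj(c,[480,361,80])*1.5625,proj(c,[480,361,0])*1.5625)
save(a,"w5")
E
```

```text
[479.20782454 363.97728376 184.91695449] [ 3.13869423  0.0051314  -0.55278021] [-1.47280351  0.93254407  1.3187734   1.95971876 -1.02064052  1.15270627
 -1.84188499]
[402.53856641 289.49000728] [401.02878836 254.16859424]
```

View pics/w5.png

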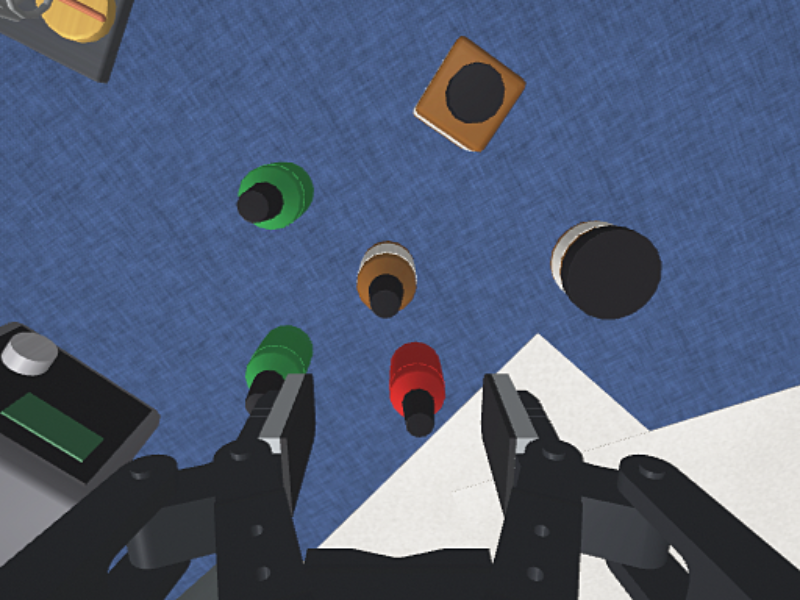

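The amber bottle's cap top is at (386,304). The greens are at (275,195) and (280,350) and red at (417,380); the finger line passes between them.

```bash
python3 - <<'E'
from h import *
c=np.load("w5.npy",allow_pickle=True).item();z=1.5625
a=onz(c,(386/z,304/z),80);h=cv2.cvtColor(c["frame"],cv2.COLOR_RGB2HSV);m=cv2.inRange(h,(5,90,40),(18,255,255));m[:, :200]=0;m[:,290:]=0;m[:140]=0;m[230:]=0
ys,xs=np.where(m>0);print(a,onz(c,((357+416)/2/z,283/z),40),xs.min()*z,xs.max()*z,ys.min()*z,ys.max()*z)
for q in((275,195),(417,380)):print(onz(c,np.array(q)/z,30))
plan((a[0],a[1],110),(0,0,-1),np.radians(-122))
E
```

```text
[477.83374734 372.2329348   80.        ] [477.74337569 372.81930484  40.        ] 356.25 414.0625 240.625 309.375
[553.63935706 401.11753093  30.        ]
[409.81073042 392.28667794  30.        ]
turn [-0.01 -0.06 -0.02] shift [-0.042  0.259 -1.89 ] clock 9.12 w 51.2 j7 -1.84 rpy [ 3.139  0.005 -0.557] p [479.5 361.9 185.6]
```

Emit:
arm_command([
  [[0,0,0,0,0.1,-0.4,0.4],[0,0,0,0,0.2,-0.9,0.4],[0,0,0,-0.04,0.26,-1.4,0.4],[0,0,0,-0.04,0.26,-1.7,0.4],[0,0,0,-0.04,0.26,-1.7,0.4],[0,0,0,-0.04,0.26,-1.7,0.4]],
])

```text
clock: 9.62
tcp_pos: [478.6, 370.9, 118.5]
eef_rot: [3.14, 0.005, -0.561]
force: [0.4, 0.1, 0.6]
gripper_width: 59.9
gripper_force: 0.0
```

```bash
python3 - <<'E'
from h import *
plan((477.8,372.3,15),(0,0,-1),np.radians(-122));print([cur()[1].round(1) for i in range(2)])
s,p,r=cur();c=capture("wrist");E=wristE(c,s);z=1.5625
h=cv2.cvtColor(c["frame"],cv2.COLOR_RGB2HSV);m=cv2.inRange(h,(5,90,40),(18,255,255))
q=proj(c,[477.8,372.3,46],E);print(q)
k,l,st,ce=cv2.connectedComponentsWithStats(m)
for i in range(1,k):
    if st[i,4]>100:print(st[i],ce[i].round(1), onz(c,(st[i,0]+st[i,2]/2,q[1]),46,E).round(1))
E
```

```text
turn [-0.02 -0.06  0.02] shift [-0.02   0.036 -2.589] clock 9.62 w 59.9 j7 -1.79 rpy [ 3.14   0.005 -0.561] p [478.6 370.9 118.5]
[array([478.6, 370.9, 118.5]), array([478.6, 370.9, 118.5])]
[254.19591729 203.69810769]
[ 278    0   97   93 3212] [320.7  47.4] [450.9 329.4  46. ]
[393 154  34  48 121] [403.  172.2] [419.8 279.9  46. ]
[ 229  177   49   45 1127] [253.1 194.9] [478.1 372.7  46. ]
```

Emit:
arm_command([
  [[0,0,0,0,0,-0.4,0.4],[0,0,0,0,0.02,-0.9,0.4],[0,0,0,-0.01,0.04,-1.4,0.4],[0,0,0,-0.01,0.04,-1.9,0.4],[0,0,0,-0.01,0.04,-2.3,0.4],[0,0,0,-0.01,0.04,-2.55,0.4],[0,0,0,-0.01,0.04,-2.55,0.4],[0,0,0,-0.01,0.04,-2.55,0.4]],
])

```text
clock: 10.33
tcp_pos: [478.8, 374.0, 17.3]
eef_rot: [-3.141, 0.004, -0.558]
force: [-0.3, -0.1, 0.7]
gripper_width: 59.6
gripper_force: 0.0
```

Emit:
arm_command([
  [[0,0,0,0,0,0,0],[0,0,0,0,0,0,-0.2],[0,0,0,0,0,0,-0.5],[0,0,0,0,0,0,-1],[0,0,0,0,0,0,-1],[0,0,0,0,0,0,-1],[0,0,0,0,0,0,-1]],
], grip_force=40)

```text
clock: 10.92
tcp_pos: [479.0, 374.2, 18.0]
eef_rot: [-3.14, 0.004, -0.558]
force: [-0.9, -0.2, 7.7]
gripper_width: 34.2
gripper_force: 40.1
```

```bash
python3 - <<'E'
from h import *
s,p,r=cur();print(p,s["eef_rot"],s["joints"].round(2))
E
```

```text
[478.97552468 374.19803657  18.02462289] [-3.14024101  0.00421549 -0.55826209] [-1.39  1.12  1.09  2.02 -1.31  0.98 -1.69]
```

Emit:
arm_command([
  [[0,0,0,0,0,0.15,-1],[0,0,0,0,0,0.5,-1],[0,0,0,0,0,1.1,-1],[0,0,0,0,0,1.8,-1],[0,0,0,0.1,-0.2,2.6,-1],[0,0,0,0.3,-0.6,3.4,-1],[0,0,0,0.5,-1.2,4.1,-1],[0,0,0,0.8,-1.8,4.6,-1],[0,0,0,1.1,-2.5,5.0,-1],[0,0,0,1.4,-3.2,5.2,-1],[0,0,0,1.7,-3.9,5.2,-1],[0,0,0,2.0,-4.6,5.2,-1]],
])

```text
clock: 11.92
tcp_pos: [558.5, 188.9, 225.5]
eef_rot: [-3.141, 0.005, -0.558]
force: [0.4, 0.7, -1.5]
gripper_width: 34.1
gripper_force: 39.9
```

Emit:
arm_command([
  [[0,0,0,0.3,-0.7,0,-1],[0,0,0,0.6,-1.4,0,-1],[0,0,0,0.9,-2.1,0,-1],[0,0,0,1.2,-2.8,0,-1],[0,0,0,1.5,-3.5,0,-1],[0,0,0,1.8,-4.1,0,-1],[0,0,0,2.0,-4.6,0,-1],[0,0,0,2.1,-4.8,0,-1],[0,0,0,2.15,-4.9,0,-1],[0,0,0,2.15,-4.9,0,-1],[0,0,0,2.15,-4.9,0,-1],[0,0,0,2.15,-4.9,0,-1]],
])

```text
clock: 12.92
tcp_pos: [643.6, -3.7, 223.9]
eef_rot: [3.141, 0.007, -0.556]
force: [0.5, 0.8, -0.7]
gripper_width: 33.7
gripper_force: 39.9
```

```bash
python3 - <<'E'
from h import *
s,p,r=cur();c=capture("wrist");c["extrinsics"]=wristE(c,s);np.save("w6.npy",c,allow_pickle=True)
print(p,s["eef_rot"],s["joints"].round(2),s["gripper_width"])
for q in((645,-9.6,148),(645,-9.6,137),(p[0],p[1],p[2]-18)):print(proj(c,q)*1.5625)
save(cv2.resize(cv2.convertScaleAbs(c["frame"],alpha=1.6,beta=20),(800,600)),"w6")
E
```

```text
[643.6049116   -3.72272764 223.87879031] [ 3.14136819  0.00699503 -0.55554805] [-0.76  0.83  1.21  1.83 -0.87  1.14 -1.36] 33.68938168800706
[408.54640298 303.51091215]
[408.05783102 296.097024  ]
[399.6295495  368.55540113]
```

View pics/w6.png

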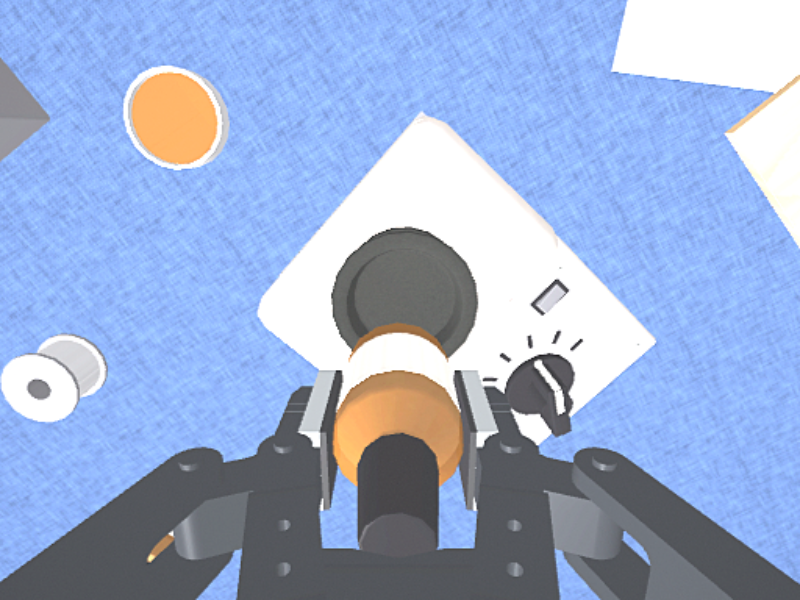

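The cup rim centre is at about (404,300), the bottle is held straight, and the dial is still at step 4.

Emit:
arm_command([
  [[0,0,0,0.05,-0.07,-0.3,-1],[0,0,0,0.09,-0.13,-0.7,-1],[0,0,0,0.09,-0.13,-1.1,-1],[0,0,0,0.09,-0.13,-1.4,-1],[0,0,0,0.09,-0.13,-1.55,-1],[0,0,0,0.09,-0.13,-1.55,-1],[0,0,0,0.09,-0.13,-1.55,-1]],
])

```text
clock: 13.55
tcp_pos: [647.4, -11.2, 161.7]
eef_rot: [3.14, 0.006, -0.558]
force: [0.2, 0.2, -0.4]
gripper_width: 33.5
gripper_force: 39.9
```

```bash
python3 - <<'E'
from h import *
plan((647.3,-9,153),(0,0,-1),np.radians(-122)); s=status.read_state();print(s["force"])
E
```

```text
turn [-0.02 -0.07 -0.  ] shift [-0.002  0.056 -0.218] clock 13.55 w 33.5 j7 -1.3 rpy [ 3.14   0.006 -0.558] p [647.4 -11.2 161.7]
[ 0.16112205  0.22062319 -0.44120597]
```

Emit:
arm_command([
  [[0,0,0,0,0.03,-0.1,-1],[0,0,0,0,0.03,-0.18,-1],[0,0,0,0,0.03,-0.25,-1],[0,0,0,0,0.03,-0.3,-1],[0,0,0,0,0.03,-0.35,-1],[0,0,0,0,0.03,-0.35,-1],[0,0,0,0,0.03,-0.35,-1]],
])

```text
clock: 14.13
tcp_pos: [648.3, -9.9, 149.6]
eef_rot: [-3.141, 0.004, -0.558]
force: [-1.1, 1.7, 6.0]
gripper_width: 34.0
gripper_force: 40.5
```

Emit:
arm_command([
  [[0,0,0,0,0,-0.05,-1],[0,0,0,0,0,-0.1,-1],[0,0,0,0,0,-0.14,-1],[0,0,0,0,0,-0.14,-1],[0,0,0,0,0,-0.14,-1]],
])

```text
clock: 14.55
tcp_pos: [648.4, -10.1, 146.8]
eef_rot: [-3.139, 0.005, -0.558]
force: [-4.7, 4.1, 20.7]
gripper_width: 33.8
gripper_force: 41.8
```

Emit:
arm_command([
  [[0,0,0,0,0,0,-1],[0,0,0,0,0,0,-1],[0,0,0,0,0,0,-1],[0,0,0,0,0,0,-1],[0,0,0,0,0,0,-1],[0,0,0,0,0,0,-1],[0,0,0,0,0,0,-1],[0,0,0,0,0,0,-1],[0,0,0,0,0,0,-1],[0,0,0,0,0,0,-1],[0,0,0,0,0,0,-1],[0,0,0,0,0,0,-1]],
])

```text
clock: 15.55
tcp_pos: [648.4, -10.1, 146.8]
eef_rot: [-3.139, 0.004, -0.558]
force: [-4.0, 3.8, 19.3]
gripper_width: 33.6
gripper_force: 41.8
```

Emit:
arm_command([
  [[0,0,0,0,0,0,-1],[0,0,0,0,0,0,-1],[0,0,0,0,0,0,-1],[0,0,0,0,0,0,-1],[0,0,0,0,0,0,-1],[0,0,0,0,0,0,-1],[0,0,0,0,0,0,-1],[0,0,0,0,0,0,-1],[0,0,0,0,0,0,-1],[0,0,0,0,0,0,-1],[0,0,0,0,0,0,-1],[0,0,0,0,0,0,-1]],
])

```text
clock: 16.55
tcp_pos: [648.4, -10.1, 146.8]
eef_rot: [-3.139, 0.004, -0.558]
force: [-5.7, 3.9, 19.2]
gripper_width: 34.0
gripper_force: 41.8
```

```bash
python3 - <<'E'
from h import *
s=status.read_state();t=np.load("top.npy",allow_pickle=True).item()
z=1.5625;P=lambda u,v:onz(t,(u/z,v/z),10)
C=[P(514,303),P(612,288),P(627,368),P(527,384)]
c=sum(C)/4;y=(C[0]+C[3]-C[1]-C[2]);y/=np.linalg.norm(y);print(c,y,c+50*y, s["joints"].round(2))
E
```

```text
[ 521.77711062 -363.74991703   10.        ] [-0.16232907  0.98673668  0.        ] [ 513.66065708 -314.4130831    10.        ] [-0.7   0.91  1.12  1.88 -0.97  1.03 -1.28]
```

Emit:
arm_command([
  [[0,0,0,0,0,0.1,-1],[0,0,0,0,0,0.2,-1],[0,0,0,0,0,0.35,-1],[0,0,0,0,0,0.6,-1],[0,0,0,0,0,1.0,-1],[0,0,0,0,0,1.5,-1],[0,0,0,0,0,2.0,-1],[0,0,0,-0.1,-0.3,2.3,-1],[0,0,0,-0.3,-0.8,2.4,-1],[0,0,0,-0.6,-1.4,2.4,-1],[0,0,0,-0.9,-2.0,2.4,-1],[0,0,0,-1.2,-2.7,2.4,-1]],
])

```text
clock: 17.55
tcp_pos: [598.5, -118.9, 239.2]
eef_rot: [3.141, 0.006, -0.557]
force: [0.5, -0.4, -1.4]
gripper_width: 33.4
gripper_force: 39.9
```

Emit:
arm_command([
  [[0,0,0,-0.3,-0.7,0,-1],[0,0,0,-0.6,-1.4,0,-1],[0,0,0,-0.9,-2.1,-0.2,-1],[0,0,0,-1.2,-2.8,-0.5,-1],[0,0,0,-1.5,-3.5,-1.0,-1],[0,0,0,-1.8,-4.1,-1.5,-1],[0,0,0,-2.0,-4.6,-2.0,-1],[0,0,0,-2.1,-4.8,-2.4,-1],[0,0,0,-2.16,-4.9,-2.8,-1],[0,0,0,-2.16,-4.9,-3.0,-1],[0,0,0,-2.16,-4.9,-3.0,-1],[0,0,0,-2.16,-4.9,-3.0,-1]],
])

```text
clock: 18.55
tcp_pos: [513.1, -313.8, 119.0]
eef_rot: [3.141, 0.006, -0.558]
force: [0.1, -1.0, -0.9]
gripper_width: 33.7
gripper_force: 39.9
```

```bash
python3 - <<'E'
from h import *
s,p,r=cur();c=capture("top");z=1.5625
plan((513.7,-314.4,28),(0,0,-1),np.radians(-122))
a=cv2.resize(c["frame"][145:265,225:420],(800,492),interpolation=cv2.INTER_CUBIC);save(a,"t2")
E
```

```text
turn [-0.02 -0.05 -0.02] shift [ 0.    -0.013 -2.287] clock 18.6 w 33.9 j7 -0.74 rpy [ 3.141  0.004 -0.557] p [ 513.7 -313.9  119.5]
```

View pics/t2.png

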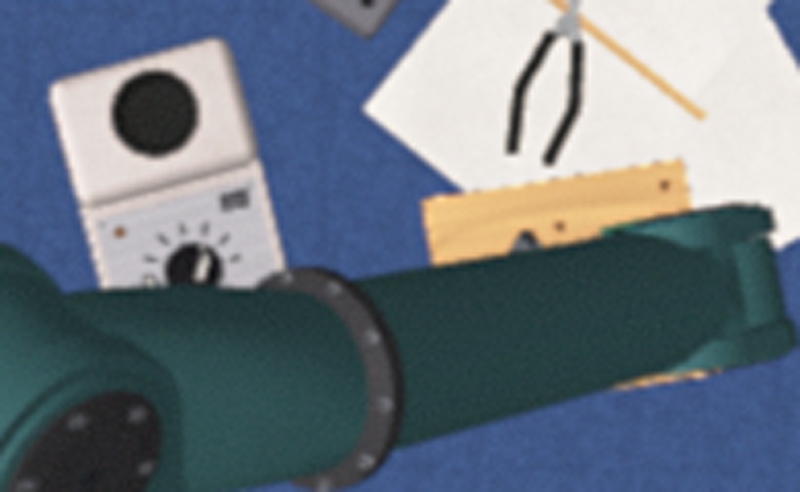

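The top view shows the cup up at (155,112), the dial line at (205,255) still towards step 4, and the tool over the near half of the board. Lowering.

Emit:
arm_command([
  [[0,0,0,0,0,-0.4,-1],[0,0,0,0,0,-0.9,-1],[0,0,0,0,0,-1.4,-1],[0,0,0,0,0,-1.8,-1],[0,0,0,0,0,-2.1,-1],[0,0,0,0,0,-2.2,-1],[0,0,0,0,0,-2.25,-1],[0,0,0,0,0,-2.25,-1],[0,0,0,0,0,-2.25,-1]],
])

```text
clock: 19.35
tcp_pos: [513.8, -314.4, 29.7]
eef_rot: [3.141, 0.004, -0.558]
force: [0.4, -0.6, -0.8]
gripper_width: 34.4
gripper_force: 39.9
```

Emit:
arm_command([
  [[0,0,0,0,0,-0.02,-1],[0,0,0,0,0,-0.04,-1],[0,0,0,0,0,-0.05,-1],[0,0,0,0,0,-0.05,-1],[0,0,0,0,0,-0.05,-1]],
])

```text
clock: 19.77
tcp_pos: [513.7, -314.3, 28.0]
eef_rot: [-3.142, 0.004, -0.558]
force: [-0.7, 1.6, 5.4]
gripper_width: 33.7
gripper_force: 40.5
```

Contact at 5 N. Release slowly and retreat straight up.

Emit:
arm_command([
  [[0,0,0,0,0,0,-0.2],[0,0,0,0,0,0,0],[0,0,0,0,0,0,0.2],[0,0,0,0,0,0,0.4],[0,0,0,0,0,0,0.4],[0,0,0,0,0,0,0.4],[0,0,0,0,0,0.5,0.4],[0,0,0,0,0,1.0,0.4],[0,0,0,0,0,1.7,0.4],[0,0,0,0,0,2.4,0.4],[0,0,0,0,0,3.2,0.4],[0,0,0,0,0,4.0,0.4]],
])

```text
clock: 20.77
tcp_pos: [512.6, -313.6, 187.8]
eef_rot: [3.141, 0.007, -0.558]
force: [1.0, -0.3, -0.2]
gripper_width: 59.9
gripper_force: 0.0
```

```bash
python3 - <<'E'
from h import *
s,p,r=cur();print(p,s["force"],s["gripper_width"])
c=capture("wrist");d=capture("scene")
a=cv2.resize(c["frame"],(440,330));b=cv2.resize(d["frame"][125:265,95:270],(355,284),interpolation=cv2.INTER_CUBIC)
o=np.zeros((330,800,3),np.uint8);o[:,:440]=a;o[:284,445:]=b;save(o,"f")
E
```

```text
[ 512.6421753  -313.60304392  187.75701024] [ 1.03996328 -0.34875787 -0.1792605 ] 59.92410320428427
```

View pics/f.png

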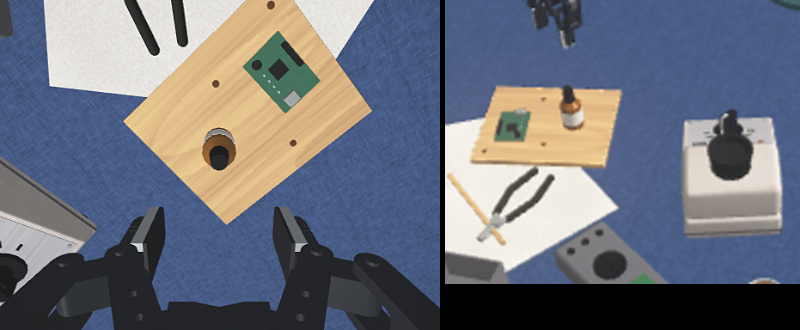

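The bottle stands upright on the half of the board nearer the mixer (wrist view (219,148), scene crop (571,108)), released, with the PCB untouched at (282,72).

```bash
python3 -c "
from cell import sign_off
print(sign_off())"
```

```text
the job is handed in; nothing more can be done
None
```

The job is handed in; the sign-off gave no verdict. From the last pictures and force readings: dial at step four, cup pressed at about 20 N for over 2 s and then back up, bottle upright and released on the near half of the board, and no bystander seen to move.

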